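# Lock the sample carousel with its slide bar

### The job

Lock the sample carousel on the bench: push one of the two upright pegs on its disc to turn the disc until a slot in its rim faces the loose steel bar lying in the guide (either slot will do), then push the bar gently from its square end until its rounded nose is fully home at the bottom of that slot. Do it only by pushing with the fingertips: do not grip or pick up the bar or anything else, leave the other things on the carousel and the bench where they stand, and finish with the hand clear.

Things in the scene. Friction and masses are not known exactly. Their poses are not given: they have to be found in the camera images.
- carousel: Fixed low housing, 200 mm (its x) by 360 mm (its y) by 50 mm high, with a flat blue deck on top. Origin at the centre of its underside on the bench; z up. The disc's axis stands 70 mm along +y from the origin; the bar lies on the deck towards -y, on this frame's line x = 0, and is pushed along this frame's +y.
- guide (a point): Middle of the bar's guide at deck height (50 mm above the bench), 104 mm from the disc's axis: two low steel cheeks flanking the bar, 12 mm high and 48 mm long (80 to 128 mm from the axis), inner faces 23 mm and outer faces 37 mm apart.
- axis (a point): Centre of the disc's top face, on its vertical turning axis, 68 mm above the bench. The aluminium disc has radius 75 mm and is 14 mm thick (54 to 68 mm above the bench), with a central black cap (radius 16 mm, 10 mm high), two black pegs and two open slots cut in from the rim.
- disc (a joint): Angle of the disc, rad, counter-clockwise from above. At 0 slot A faces the bar exactly, at pi (3.1416) slot B does. It starts somewhere between 0.5 and 2.64, limits -1.0 and 4.14. It turns stiffly (about 0.12 N m, 2.5 N at a peg) and stays where it is left.
- slot_a (a point): Middle of slot A at the height of the disc's top face, 59 mm from the axis. Each slot is 26 mm wide with parallel sides, runs radially from the rim (radius 75 mm) in to a closed bottom at radius 43 mm, and goes right through the disc's thickness.
- slot_b (a point): Middle of slot B, the same as slot A and diametrically opposite it.
- peg_a (a point): Centre of the top of peg A, an upright black cylinder 14 mm in diameter standing 38 mm above the disc's top face (top 106 mm above the bench), 50 mm from the axis, a quarter turn counter-clockwise from slot A. It is fixed to the disc.
- peg_b (a point): Centre of the top of peg B, the same as peg A and diametrically opposite it.
- bar: Loose steel locking bar, 20 mm wide, 95 mm long, 28 mm high, about 0.4 kg, lying on the deck in the guide with its length along its own y. Origin at the centre of its underside. +y end: rounded nose (radius 10 mm), towards the disc. -y end: flat square tail, which stays outside the guide cheeks all the way.
- bar_nose (a point): Tip of the bar's rounded nose, half-way up (64 mm above the bench). It starts 85 to 105 mm from the disc's axis; fully home it is 43 mm from the axis.
- bar_tail (a point): Centre of the bar's flat tail face, half-way up (64 mm above the bench), 95 mm behind the nose. Push here, towards the disc.
- vial_a: Bystander: capped vial, 24 mm across, 42 mm high, loose on the deck beside the bar. Origin under its centre.
- vial_b: Bystander: second capped vial, the same size, on the deck at the other side of the bar. Origin under its centre.
- wash_bottle: Bystander: green plastic bottle, 60 mm across, 160 mm high, on the bench at the housing's far side. Origin under its centre.
- beaker: Bystander: open glass beaker, 70 mm across, 90 mm high, on the bench at the housing's far side. Origin under its centre.
- tube_rack: Bystander: orange tube rack with blue caps, 200 by 75 mm, 52 mm high, beyond the disc end of the housing. Origin under its centre.
- tub: Bystander: red plastic bowl, 170 mm across, 90 mm high, beyond the bar end of the housing. Origin under its centre.
- jar: Bystander: capped glass jar, 60 mm across, 75 mm high, on the bench at the housing's robot side. Origin under its centre.
Things that resemble listed ones, but are neither listed nor needed, are in the scene too. Of the things that look like the bar, the middle-sized one is meant.

How it is judged:
By the outcome, as a careful person would: the job done as asked, in the order asked, and still so for the second after the job is handed in, with the robot touching nothing.
It also fails if it takes over 48 s, if anything falls off the work surface, if the arm or the gripper's body presses on something with over 40 N, if the wrist force passes 120 N, or if a joint passes its speed limit or range.

### The arm

A 6-joint arm with a two-finger parallel gripper is mounted at the origin on the work surface. World frame = base frame: x ahead of the robot, y to its left, z up, the work surface at z = 0. Lengths are in m, angles in rad, forces in N, time in s.
With the tool pointing down it reaches from about 0.325 to 0.925 m from the base axis. Payload 3.1 kg.
Tool frame: the origin (TCP) lies at the very end of the fingers, on their centre line; the grasp point (between the pads) lies 19 mm behind it; z points along the fingers, y is the line along which they close (so a half turn about z gives the same grasp; the last joint's range is limited). The gripper opens to 85 mm and grips with 20 to 120 N. Pads are 22 mm wide; open, the fingers measure 114 mm over their backs; the gripper's body (76 mm by 85 mm) begins 54 mm behind the grasp point. The pads swing forward as they close: fully open they stand 13 mm farther back than shut.
Start: joints at [0.993, 0.217, 1.613, -0, 1.311, -0.112], TCP at [0.281, 0.558, 0.231] pointing down, gripper open.
Joint ranges: [-2.75, 2.75], [-0.78, 2.1], [0.31, 2.55], [-1.13, 4.27], [0.13, 2.63], [-2.58, 2.58]. Speed limits (rad/s): [2.79, 2.79, 3.14, 3.14, 3.14, 3.14].

### API

Orientations are given as a unit quaternion [x, y, z, w].
In Python, from plant import ctrl, cams gives the robot as it stands.
- The arm moves only by the tool step_arm, never from a script. Its argument "series" is a list that holds one entry, the list of rows, each a list of 5 numbers: the shift along the tool's x, y, z normalised to -1 to 1, where 1 is 150 mm, then the turn about the tool's z normalised to -1 to 1, where 1 is 90 degrees, then the closure, from 0 (fully open) to 1 (shut). In form: [[[x, y, z, twist, hand], ...]]. A call has 1 to 20 rows; each row is the pose to reach, as a shift and turn from the pose commanded when the call began, along the tool's axes at that moment; what a row does not reach only later rows make up. A row lasts 1/10 s, in which the tool goes at most 50 mm and 8.59 degrees, less where a joint would pass 70% of its speed; a pose out of reach is approached as far as the arm can. A call with a number of a shift or a turn outside -1 to 1 is refused whole. A call with a gripper value outside its range is refused whole. The fingers move at their own pace and stop on an object; the grip force is fixed at half the most. Time passes only in rows, so rows that repeat a pose let the fingers close. It gives the time, the measured TCP pose, the force, the opening and the grip force at its end, in the units of the state.
- ctrl.observe(): the state, without advancing time (a new reading comes with each control period).
- cams.read_camera(name): name is "scene" or "top" or "wrist"; returns the picture (400x640x3 uint8, blue, green, red); there is no depth.
- cams.camera_params(name): a dict with "mtx" (3x3 intrinsics, pixels), "R" (3x3) and "t" (3): a world point X has camera coordinates R X + t. Camera axes: x right, y down, z forward; pixel columns grow to the right and rows downward; lengths in m; the calibration is good to about 2 mm. A picture is of the moment at which its call begins: read the wrist's pose just before it. camera_params takes no time and is no camera call; for the wrist camera it gives the pose at the moment of the call.
- ctrl.job_done(): hands the job in; it is judged then, once.
The state is a dict: "clock": time; "joints": joint angles; "joint_vel": joint speeds; "joint_torque": joint torques, N m; "ee_pos": TCP position; "eef_rot": TCP orientation; "force": force on the tool from outside, world axes, zero at the start; "torque": the same for the moment, N m; "grip_width": finger opening in m; "grasp_force": force on a finger pad.
Only numpy, scipy, OpenCV 4.12 (cv2) and the standard library are available. Lean on these libraries where they do the work, as an engineer would, in place of code of your own. Each camera call takes 0.05 s, during which the arm holds its last target. There are 200 camera calls.

## Working session

There is one attempt and no reset: what is moved stays moved. The work goes in short steps, Python scripts to look and compute and a tool call to move; the robot and the scene stay as the last step left them, time stands still between calls to the robot, and variables do not carry over. Pictures are saved under pics/ and viewed, at most 10 in all, crops included, and the job is handed in when it is done.

Besides the shell and the picture viewer there is one more tool, called after "Emit:" in YAML: its name, and indented under it one key for each argument. step_arm: Moves the arm, as the interface text tells. Its arguments: {"type":"object","properties":{"series":{"type":"array","items":{"type":"array","items":{"type":"array","items":{"type":"number"}}}}},"required":["series"]}

```bash
mkdir -p pics; ls; python3 - <<'E'
from plant import ctrl, cams
import cv2,numpy as np
s=ctrl.observe();print({k:np.round(v,3) for k,v in s.items()})
for n in("top","scene"):
    cv2.imwrite(f"pics/{n}0.png",cams.read_camera(n))
    p=cams.camera_params(n);print(n,{k:np.round(v,4).tolist() for k,v in p.items()})
E
```

```text
pics
{'clock': np.float64(0.0), 'joints': array([ 0.993,  0.218,  1.615, -0.   ,  1.311, -0.112]), 'joint_vel': array([-0.   , -0.001,  0.002,  0.001,  0.   ,  0.001]), 'joint_torque': array([ 0.0000e+00, -3.9684e+01, -3.0386e+01,  0.0000e+00,  1.0000e-02,
        0.0000e+00]), 'ee_pos': array([0.28 , 0.558, 0.23 ]), 'eef_rot': array([ 0.231,  0.973, -0.001, -0.   ]), 'force': array([ 0.698, -0.447,  0.961]), 'torque': array([-0.029,  0.018,  0.006]), 'grasp_force': np.float64(0.0), 'grip_width': np.float64(0.086)}
top {'mtx': [[393.6311, 0.0, 322.1117], [0.0, 393.6311, 199.5524], [0.0, 0.0, 1.0]], 'R': [[-0.0758, -0.9971, -0.0069], [-0.9743, 0.0755, -0.2123], [0.2122, -0.0093, -0.9772]], 't': [0.036, 0.5663, 0.9473]}
scene {'mtx': [[442.3264, 0.0, 313.5999], [0.0, 442.3264, 204.4412], [0.0, 0.0, 1.0]], 'R': [[0.3089, 0.951, -0.0089], [0.6761, -0.2262, -0.7012], [-0.6689, 0.2106, -0.7129]], 't': [-0.1842, -0.2919, 1.5405]}
```

View pics/top0.png

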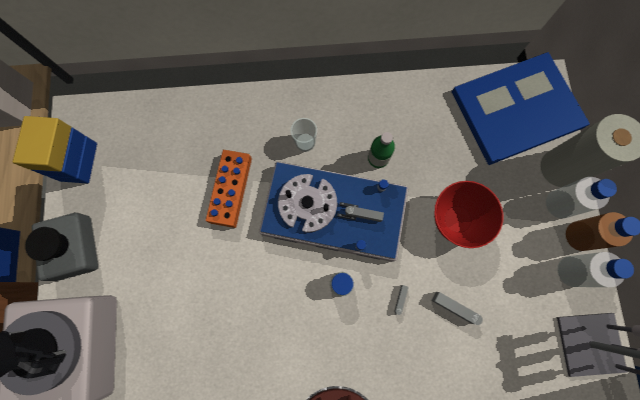

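View pics/scene0.png

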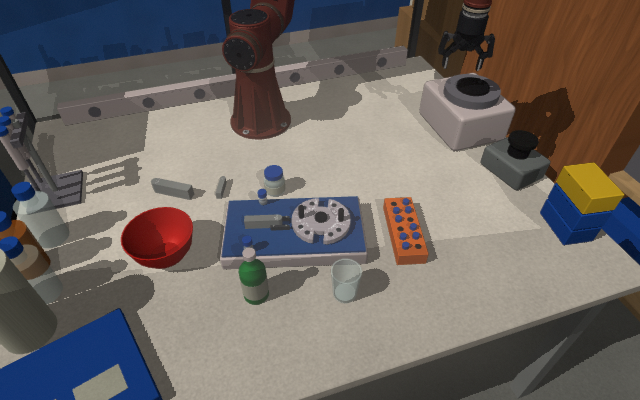

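Candidates for the bar in the top view are the one on the deck in the guide (362,214), a small one on the bench (400,298) and a larger one (457,307). The one in the guide is the middle-sized one. I'll check it in an enlarged crop.

```bash
python3 - <<'E'
import cv2
im=cv2.imread("pics/top0.png")[160:265,258:412]
cv2.imwrite("pics/top0c.png",cv2.resize(im,None,fx=5,fy=5,interpolation=cv2.INTER_CUBIC))
E
```

```text
(no output)
```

View pics/top0c.png

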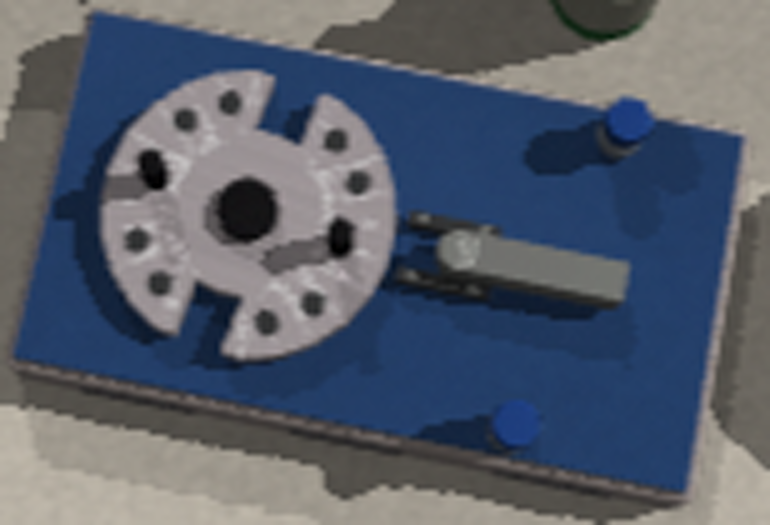

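The crop shows the middle-sized bar in the guide, with its nose at about (445,248) and its tail edge at about (627,262)–(622,303). The cap is at (247,210), and the slot mouths are at upper right (295,98) and lower left (205,325). The peg tops are near (152,158) and (341,230). Next I'll fit the pose.

```bash
cat > h.py <<'E'
import numpy as np,cv2
from plant import ctrl,cams
def bp(n,uv,z,p=None):
    p=p or cams.camera_params(n);K,R,t=map(np.array,(p["mtx"],p["R"],p["t"]))
    d=R.T@np.linalg.solve(K,[*uv,1.]);C=-R.T@t
    return C+d*(z-C[2])/d[2]
E
python3 - <<'E'
from h import *
from scipy.optimize import least_squares
c=lambda u,v:(258+(u+.5)/5-.5,160+(v+.5)/5-.5)
# local (x,y): bar at -y. image: right=-y local? find by fit
cor=np.array([bp("top",c(*q),.05)[:2] for q in [(92,12),(743,135),(688,497),(15,360)]])
loc=np.array([[.1,.18],[.1,-.18],[-.1,-.18],[-.1,.18]])
cap=bp("top",c(247,210),.078)[:2]
L=np.vstack([loc,[0,.07]]);W=np.vstack([cor,cap])
f=lambda p,X:np.array([[np.cos(p[2]),-np.sin(p[2])],[np.sin(p[2]),np.cos(p[2])]]).dot(X.T).T+p[:2]
r=least_squares(lambda p:(f(p,L)-W).ravel(),[*cor.mean(0),0]);p=r.x
print(p,np.round(r.fun.reshape(-1,2)*1e3,1))
inv=lambda w:((np.array(w)-p[:2])@np.array([[np.cos(p[2]),-np.sin(p[2])],[np.sin(p[2]),np.cos(p[2])]]))
for n,q,z in [("pegA",(152,158),.106),("pegB",(341,229),.106),("slotA mouth",(295,88),.068),("slotB mouth",(203,343),.068),("slotA bot",(275,132),.068),("slotB bot",(217,290),.068),("nose",(440,248),.078),("tailtop1",(629,262),.078),("tailtop2",(624,293),.078),("vialU",(628,118),.092),("vialD",(516,422),.092)]:
    l=inv(bp("top",c(*q),z)[:2]);d=l-[0,.07];print(n,np.round(l*1e3,1),"r",round(np.hypot(*d)*1e3,1),"ang rel bar",round(np.degrees(np.arctan2(d[0],-d[1])),1))
print("axis",f(p,np.array([[0,.07]])))
for n,q,z in [("bottle",(381,158),.0),("jar",(342,284),.075)]:print(n,bp("top",q,z))
E
```

```text
[ 0.54257342 -0.03640813 -0.27192881] [[ 6.6  3.7]
 [ 3.3 -8.1]
 [-5.8 -4.4]
 [-4.   8.8]
 [-0.   0. ]]
pegA [ 11.  118.7] r 49.9 ang rel bar 167.3
pegB [-5.9 20.7] r 49.7 ang rel bar -6.9
slotA mouth [69.7 59.6] r 70.5 ang rel bar 81.5
slotB mouth [-68.9  78.7] r 69.5 ang rel bar -97.2
slotA bot [44.8 65.1] r 45.1 ang rel bar 83.7
slotB bot [-41.2  77.3] r 41.9 ang rel bar -100.1
nose [ -0.3 -28.8] r 98.8 ang rel bar -0.2
tailtop1 [  10.9 -122.6] r 192.9 ang rel bar 3.2
tailtop2 [  -5.  -122.7] r 192.8 ang rel bar -1.5
vialU [  80.1 -108.7] r 195.8 ang rel bar 24.2
vialD [-80.3 -80.2] r 170.3 ang rel bar -28.1
axis [[0.56137471 0.0310197 ]]
bottle [ 0.68589189 -0.18025716  0.        ]
jar [ 0.35286047 -0.03934526  0.075     ]
```

```bash
cat >> h.py <<'E'
from scipy.spatial.transform import Rotation as Ro
P=np.array([.54257,-.03641,-.27193])  # housing x,y,yaw
def w(l): c,s=np.cos(P[2]),np.sin(P[2]); return np.array([c*l[0]-s*l[1]+P[0],s*l[0]+c*l[1]+P[1]])
def inv(q): c,s=np.cos(P[2]),np.sin(P[2]); d=np.array(q[:2])-P[:2]; return np.array([c*d[0]+s*d[1],-s*d[0]+c*d[1]])
def state():
    s=ctrl.observe();R=Ro.from_quat(s["eef_rot"]).as_matrix()
    return s,np.array(s["ee_pos"]),R
def finger(a,off,r=.05):  # tool-centre for peg at local angle a(deg), off behind it; yaw (deg) of push dir
    a=np.radians(a);push=-np.array([np.cos(a),np.sin(a)])
    l=np.array([0,.07])+r*np.array([np.sin(a),-np.cos(a)])-off*push
    return w(l),np.degrees(np.arctan2(push[1],push[0])+P[2])
def row(xy,z,yaw,pos=None,R=None):
    if R is None: _,pos,R=state()
    d=R.T@(np.array([*xy,z])-pos)/.15
    y0=np.degrees(np.arctan2(R[1,0],R[0,0]))
    return np.round([*d,-((yaw-y0+180)%360-180)/90],3)
E
python3 - <<'E'
from h import *
xy,yaw=finger(-9,.030);print(xy,yaw);print(row(xy,.231,yaw))
print(state()[2])
E
```

```text
[ 0.5678542  -0.02693022] 155.4195586770075
[-3.464e+00 -2.622e+00 -1.000e-03 -2.300e-02]
[[-8.93470997e-01  4.49119149e-01 -1.25196803e-03]
 [ 4.49120809e-01  8.93469070e-01 -1.87617494e-03]
 [ 2.75968618e-04 -2.23859279e-03 -9.99997456e-01]]
```

Emit:
step_arm:
  series:
    - [[-0.22,-0.16,0,0,0.5],[-0.44,-0.33,0,0,1],[-0.66,-0.5,0,0,1],[-0.866,-0.656,0,-0.02,1],[-0.866,-0.656,0,-0.02,1]]

```text
clock: 0.6
ee_pos: [0.3538, 0.4084, 0.2305]
eef_rot: [0.218, 0.976, -0.001, 0.0]
force: [-0.1, 0.3, -0.4]
grip_width: 0.0122
grasp_force: 0.0
```

Emit:
step_arm:
  series:
    - [[-0.22,-0.16,0,0,1],[-0.44,-0.33,0,0,1],[-0.66,-0.5,0,0,1],[-0.866,-0.656,0,0,1],[-0.866,-0.656,0,0,1]]

```text
clock: 1.1
ee_pos: [0.4305, 0.2654, 0.231]
eef_rot: [0.218, 0.976, -0.001, 0.0]
force: [-0.1, 1.0, -0.5]
grip_width: -0.0003
grasp_force: 0.0
```

Emit:
step_arm:
  series:
    - [[-0.22,-0.16,0,0,1],[-0.44,-0.33,0,0,1],[-0.66,-0.5,0,0,1],[-0.866,-0.656,0,0,1],[-0.866,-0.656,0,0,1]]

```text
clock: 1.6
ee_pos: [0.5072, 0.122, 0.2312]
eef_rot: [0.218, 0.976, -0.0, 0.001]
force: [0.4, 1.0, -1.3]
grip_width: -0.0002
grasp_force: 0.0
```

```bash
python3 - <<'E'
from h import *
p=cams.camera_params("wrist");im=cams.read_camera("wrist");cv2.imwrite("pics/w1.png",im)
import pickle;pickle.dump(p,open("w1.pkl","wb"))
print(-np.array(p["R"]).T@p["t"],np.array(p["R"])[2])
print(row(finger(-9,.030)[0],.231,155.4))
E
```

```text
[0.43824905 0.15481183 0.37414301] [ 0.26883666 -0.12654527 -0.95483671]
[-0.799 -0.736 -0.001 -0.005]
```

View pics/w1.png

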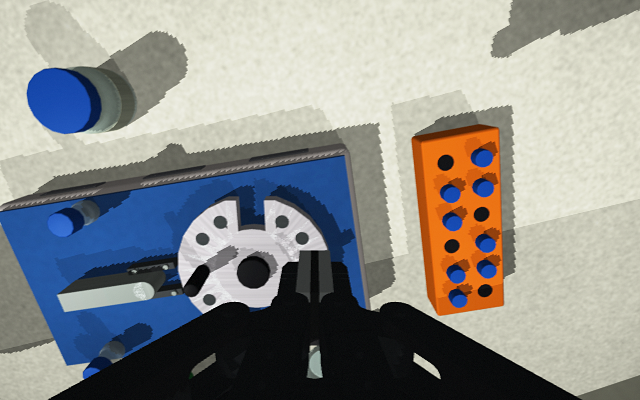

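The wrist view shows the cap top at about (254,272), peg B's top at about (191,290) and the slot B mouth corners at (239,198) and (264,198). The slot bottom is at y≈228. The bar tail's top corners are at (57,293) and (64,311), the nose is at about (155,290), and the deck corner is at (346,155).

```bash
python3 - <<'E'
from h import *
import pickle;p=pickle.load(open("w1.pkl","rb"))
for n,q,z in [("cap",(254,272),.078),("pegB",(191,290),.106),("sB m1",(239,198),.068),("sB m2",(264,198),.068),("sB b1",(239,228),.068),("sB b2",(265,228),.068),("tail1",(57,293),.078),("tail2",(64,311),.078),("nose",(156,291),.078),("corner",(346,155),.05),("edgeL",(0,211),.05),("edgeR",(369,307),.05)]:
    X=bp(0,q,z,p);l=inv(X);d=l-[0,.07];print(n,np.round(X[:2],4),np.round(l*1e3,1),"r",round(np.hypot(*d)*1e3,1),"ang",round(np.degrees(np.arctan2(d[0],-d[1])),1))
E
```

```text
cap [0.5602 0.0341] [-2.  72.7] r 3.3 ang -143.8
pegB [ 0.5408 -0.0129] [-8.  22.2] r 48.5 ang -9.5
sB m1 [0.4912 0.0534] [-73.6  72.7] r 73.6 ang -92.1
sB m2 [0.501  0.0742] [-69.8  95.4] r 74.3 ang -110.0
sB b1 [0.5172 0.0391] [-44.7  65.9] r 44.9 ang -84.8
sB b2 [0.5276 0.0614] [-40.7  90.2] r 45.4 ang -116.4
tail1 [ 0.4992 -0.1504] [ -11.2 -121.4] r 191.8 ang -3.3
tail2 [ 0.5186 -0.1568] [   9.3 -122.4] r 192.6 ang 2.8
nose [ 0.5381 -0.0618] [  2.5 -25.7] r 95.7 ang 1.5
corner [0.4999 0.1587] [-93.5 176.4] r 141.7 ang -138.7
edgeL [ 0.4062 -0.1727] [ -94.8 -167.9] r 256.1 ang -21.7
edgeR [0.6616 0.1154] [ 73.9 178.2] r 131.0 ang 145.7
```

Emit:
step_arm:
  series:
    - [[-0.25,-0.23,0,0,1],[-0.5,-0.46,0,0,1],[-0.7,-0.65,0,0,1],[-0.8,-0.736,0,0,1],[-0.8,-0.736,0.2,0,1],[-0.8,-0.736,0.45,0,1],[-0.8,-0.736,0.6,0,1],[-0.8,-0.736,0.6,0,1]]

```text
clock: 2.45
ee_pos: [0.5638, -0.0235, 0.1364]
eef_rot: [0.215, 0.977, 0.0, -0.005]
force: [-0.6, 0.7, -1.9]
grip_width: -0.0
grasp_force: 0.0
```

```bash
python3 - <<'E'
from h import *
import pickle
p=cams.camera_params("wrist");im=cams.read_camera("wrist");cv2.imwrite("pics/w2.png",im);pickle.dump(p,open("w2.pkl","wb"))
s,pos,R=state();print(pos,np.round(inv(pos)*1e3,1),row(finger(-10,.030)[0],.082,154.4))
E
```

```text
[ 0.56580264 -0.0240552   0.13910337] [19.1 18.1] [-0.017 -0.015  0.381  0.009]
```

View pics/w2.png

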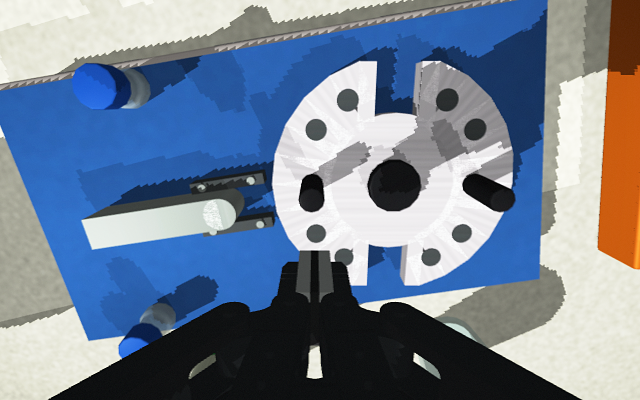

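The finger is behind peg B (312,190) and lined up with it. I'll lower it now.

Emit:
step_arm:
  series:
    - [[-0.017,-0.015,0.19,0,1],[-0.017,-0.015,0.33,0.01,1],[-0.017,-0.015,0.38,0.01,1],[-0.017,-0.015,0.38,0.01,1]]

```text
clock: 2.9
ee_pos: [0.5692, -0.0286, 0.0846]
eef_rot: [0.223, 0.975, 0.0, -0.0]
force: [0.1, 0.3, 0.5]
grip_width: -0.0001
grasp_force: 0.0
```

```bash
python3 - <<'E'
from h import *
s,pos,R=state();print(pos,np.round(inv(pos)*1e3,1),s["force"])
for a in [-10]+list(range(-10,-91,-5)):
    off=.030 if a==-10 else .018
    xy,yaw=finger(a,off);print(a,off,row(xy,.082,yaw,pos,R).tolist())
xy,yaw=finger(-10,.018);print(row(xy,.082,yaw,pos,R))
E
```

```text
[ 0.5692445  -0.02862672  0.08462178] [23.6 14.7] [0.1005576  0.27782193 0.53180416]
-10 0.03 [0.019, 0.003, 0.017, -0.002]
-10 0.03 [0.019, 0.003, 0.017, -0.002]
-15 0.018 [0.129, -0.007, 0.018, 0.054]
-20 0.018 [0.159, -0.014, 0.018, 0.109]
-25 0.018 [0.189, -0.018, 0.018, 0.165]
-30 0.018 [0.22, -0.019, 0.018, 0.221]
-35 0.018 [0.251, -0.017, 0.018, 0.276]
-40 0.018 [0.282, -0.013, 0.018, 0.332]
-45 0.018 [0.312, -0.007, 0.018, 0.387]
-50 0.018 [0.341, 0.003, 0.018, 0.443]
-55 0.018 [0.37, 0.014, 0.018, 0.498]
-60 0.018 [0.397, 0.029, 0.018, 0.554]
-65 0.018 [0.423, 0.045, 0.018, 0.609]
-70 0.018 [0.448, 0.064, 0.018, 0.665]
-75 0.018 [0.471, 0.085, 0.018, 0.721]
-80 0.018 [0.491, 0.108, 0.018, 0.776]
-85 0.018 [0.51, 0.132, 0.018, 0.832]
-90 0.018 [0.527, 0.159, 0.018, 0.887]
[ 0.099  0.002  0.018 -0.002]
```

Emit:
step_arm:
  series:
    - [[0.05,0,0,0,1],[0.1,0,0,0,1],[0.13,-0.007,0,0.054,1],[0.16,-0.014,0,0.11,1],[0.19,-0.018,0,0.165,1],[0.22,-0.019,0,0.22,1],[0.25,-0.017,0,0.276,1],[0.282,-0.013,0,0.332,1],[0.312,-0.007,0,0.387,1],[0.341,0.003,0,0.443,1],[0.37,0.014,0,0.498,1],[0.397,0.029,0,0.554,1],[0.423,0.045,0,0.61,1],[0.448,0.064,0,0.665,1],[0.448,0.064,0,0.665,1]]

```text
clock: 4.4
ee_pos: [0.5135, 0.0085, 0.0859]
eef_rot: [0.679, 0.734, 0.001, 0.001]
force: [1.3, 0.2, -0.2]
grip_width: 0.0004
grasp_force: 0.4
```

```bash
python3 - <<'E'
from h import *
s,pos,R=state();print(pos,np.round(inv(pos)*1e3,1),s["force"])
for n in("wrist","top"): cv2.imwrite(f"pics/{n}3.png",cams.read_camera(n))
im=cv2.imread("pics/top3.png")[160:265,258:412]
a=cv2.resize(im,(560,382),interpolation=cv2.INTER_CUBIC)
b=cv2.resize(cv2.imread("pics/wrist3.png"),(240,150))
o=np.zeros((540,560,3),np.uint8);o[:382]=a;o[385:535,:240]=b;cv2.imwrite("pics/c3.png",cv2.imread("pics/wrist3.png"))
E
```

```text
[0.51348978 0.00851228 0.08588226] [-40.1  35.5] [ 1.31658377  0.16412658 -0.15370759]
```

View pics/c3.png

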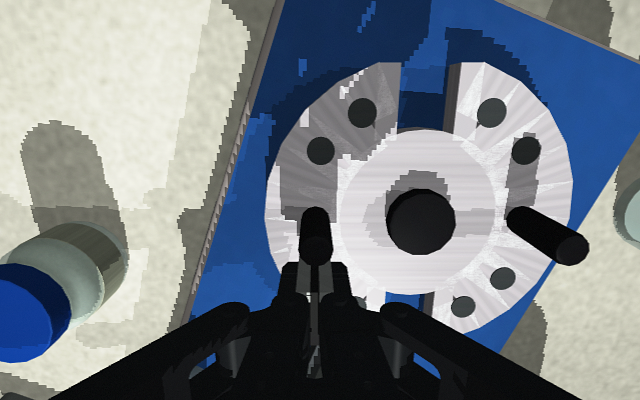

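The finger is touching peg B. Slot B's mouth corners are at (400,63) and (460,63), and its side walls run down to about (398,128) and (447,133). Peg A's top is at about (573,248).

```bash
python3 - <<'E'
from h import *
p=cams.camera_params("wrist")
A=bp(0,(421,222),.078,p);print("cap",np.round(inv(A)*1e3,1))
for n,q,z in [("m1",(400,63),.068),("m2",(460,63),.068),("b1",(398,128),.068),("pegA",(573,248),.106)]:
    l=inv(bp(0,q,z,p));
    for nm,d in(("ax",l-[0,.07]),("cap",l-inv(A))):print(n,nm,np.round(l*1e3,1),"r",round(np.hypot(*d)*1e3,1),"ang",round(np.degrees(np.arctan2(d[0],-d[1])),1))
s,pos,R=state()
for a in(-70,-75,-80,-85,-90): print(a,row(finger(a,.018)[0],.085,finger(a,.018)[1],pos,R).tolist())
E
```

```text
cap [-1.  71.3]
m1 ax [-36.4 132. ] r 71.9 ang -149.6
m1 cap [-36.4 132. ] r 70.3 ang -149.7
m2 ax [-12.2 140.9] r 71.9 ang -170.2
m2 cap [-12.2 140.9] r 70.5 ang -170.8
b1 ax [-25.9 106.6] r 44.8 ang -144.7
b1 cap [-25.9 106.6] r 43.2 ang -144.7
pegA ax [46.4 88.4] r 49.9 ang 111.7
pegA cap [46.4 88.4] r 50.3 ang 109.9
-70 [0.005, -0.002, 0.002, 0.001]
-75 [0.034, -0.011, 0.002, 0.056]
-80 [0.065, -0.018, 0.002, 0.112]
-85 [0.095, -0.021, 0.002, 0.167]
-90 [0.126, -0.023, 0.002, 0.223]
```

Emit:
step_arm:
  series:
    - [[0.022,-0.007,0,0.034,1],[0.046,-0.013,0,0.078,1],[0.07,-0.018,0,0.12,1],[0.095,-0.021,0,0.167,1],[0.112,-0.022,0,0.2,1],[0.119,-0.022,0,0.212,1],[0.119,-0.022,0,0.212,1]]

```text
clock: 5.2
ee_pos: [0.5085, 0.0258, 0.0847]
eef_rot: [0.791, 0.611, 0.0, 0.0]
force: [0.6, -1.2, 1.3]
grip_width: 0.0001
grasp_force: 0.9
```

```bash
python3 - <<'E'
from h import *
s,pos,R=state();print(pos,np.round(inv(pos)*1e3,1),s["force"],row(finger(-90,.018)[0],.085,finger(-90,.018)[1],pos,R).tolist())
E
```

```text
[0.50849466 0.02576991 0.08471931] [-49.5  50.7] [ 0.57452203 -1.15887976  1.30203418] [0.008, -0.003, -0.002, 0.01]
```

Emit:
step_arm:
  series:
    - [[-0.05,0,0,0,1],[-0.13,0,0,0,1],[-0.13,0,-0.2,0,1],[-0.13,0,-0.45,0,1],[-0.13,0,-0.6,0,1],[-0.13,0,-0.6,0,1]]

```text
clock: 5.8
ee_pos: [0.5059, 0.0061, 0.1783]
eef_rot: [0.792, 0.611, 0.003, 0.003]
force: [0.5, -0.9, -0.2]
grip_width: 0.0003
grasp_force: 0.0
```

```bash
python3 - <<'E'
from h import *
import pickle
p=cams.camera_params("wrist");im=cams.read_camera("wrist");cv2.imwrite("pics/w4.png",im);pickle.dump(p,open("w4.pkl","wb"))
E
```

```text
(no output)
```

View pics/w4.png

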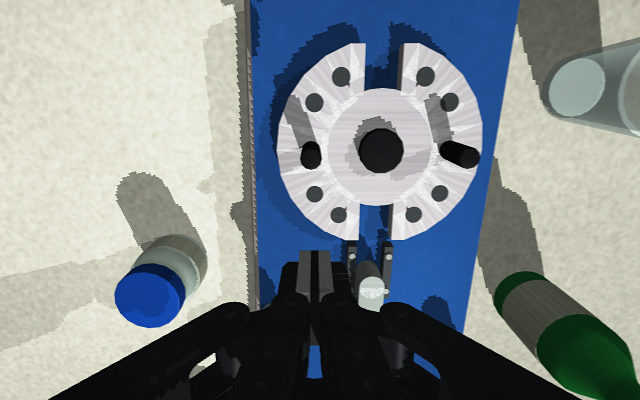

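Slot A's rim corners, on the bar side, are at (358,240) and (392,240). Slot B's are at (365,43) and (403,43). The cap is at (381,150). The bar nose at (371,280) lies between the cheeks at (352,250) and (388,250).

```bash
python3 - <<'E'
from h import *
import pickle;p=pickle.load(open("w4.pkl","rb"))
for n,q,z in [("cap",(381,150),.078),("A1",(358,240),.068),("A2",(392,240),.068),("B1",(365,43),.068),("B2",(403,43),.068),("pegA",(467,155),.106),("pegB",(311,153),.106),("ck1",(352,250),.062),("ck2",(388,250),.062)]:
    l=inv(bp(0,q,z,p));d=l-[0,.07];print(n,np.round(l*1e3,1),"r",round(np.hypot(*d)*1e3,1),"ang",round(np.degrees(np.arctan2(d[0],-d[1])),1))
yaw=np.degrees(np.pi/2+P[2]);print("yaw",yaw)
xy=w([0,-.16]);print(xy,row(xy,.178,yaw).tolist())
E
```

```text
cap [-0.1 71.1] r 1.1 ang -177.0
A1 [-11.1  -1.9] r 72.8 ang -8.8
A2 [15.9 -1.5] r 73.3 ang 12.5
B1 [-14. 141.] r 72.4 ang -168.8
B2 [ 11.5 141.4] r 72.3 ang 170.9
pegA [48.4 72.9] r 48.4 ang 93.5
pegB [-49.2  72.7] r 49.2 ang -93.2
ck1 [-14.6 -13.4] r 84.7 ang -9.9
ck2 [ 14.9 -13. ] r 84.3 ang 10.2
yaw 74.41955867700753
[ 0.49959544 -0.19053069] [-1.277, 0.304, -0.014, 0.009]
```

The disc is within about 1.5° of facing the bar, well inside the slot's clearance. Next I'll go behind the tail.

Emit:
step_arm:
  series:
    - [[-0.25,0.08,0,0,1],[-0.5,0.16,0,0,1],[-0.75,0.24,0,0.01,1],[-0.95,0.304,0,0.01,1],[-1,0.304,0,0.01,1],[-1,0.304,0,0.01,1]]

```text
clock: 6.45
ee_pos: [0.5075, -0.15, 0.1722]
eef_rot: [0.797, 0.603, -0.001, -0.002]
force: [-0.1, 0.5, -0.1]
grip_width: 0.0001
grasp_force: 0.0
```

```bash
python3 - <<'E'
from h import *
yaw=np.degrees(np.pi/2+P[2])
print(inv(state()[1]),row(w([0,-.152]),.062,yaw).tolist())
E
```

```text
[-0.0032727  -0.11879657] [-0.222, 0.026, 0.734, -0.002]
```

Emit:
step_arm:
  series:
    - [[-0.15,0.02,0,0,1],[-0.222,0.022,0,0,1],[-0.222,0.022,0.2,0,1],[-0.222,0.022,0.45,0,1],[-0.222,0.022,0.64,0,1],[-0.222,0.022,0.7,0,1],[-0.222,0.022,0.7,0,1],[-0.222,0.022,0.7,0,1]]

```text
clock: 7.25
ee_pos: [0.5044, -0.1824, 0.0704]
eef_rot: [0.796, 0.605, 0.0, 0.001]
force: [0.4, -0.7, 0.2]
grip_width: 0.0001
grasp_force: 0.0
```

```bash
python3 - <<'E'
from h import *
yaw=np.degrees(np.pi/2+P[2])
s,pos,R=state();print(inv(pos),pos[2],s["force"])
for y in(-.136,-.13,-.12,-.1,-.09,-.08,-.075):print(y,row(w([0,y]),.064,yaw,pos,R).tolist())
im=cams.read_camera("top")[160:265,258:412]
cv2.imwrite("pics/top5.png",cv2.resize(im,None,fx=5,fy=5,interpolation=cv2.INTER_CUBIC))
E
```

```text
[ 0.00244282 -0.15092895] 0.0704229816223619 [ 0.35388798 -0.71853383  0.24247709]
-0.136 [0.1, -0.016, 0.043, -0.0]
-0.13 [0.14, -0.016, 0.043, -0.0]
-0.12 [0.206, -0.016, 0.043, -0.0]
-0.1 [0.34, -0.016, 0.043, -0.0]
-0.09 [0.406, -0.016, 0.043, -0.0]
-0.08 [0.473, -0.016, 0.043, -0.0]
-0.075 [0.506, -0.016, 0.043, -0.0]
```

View pics/top5.png

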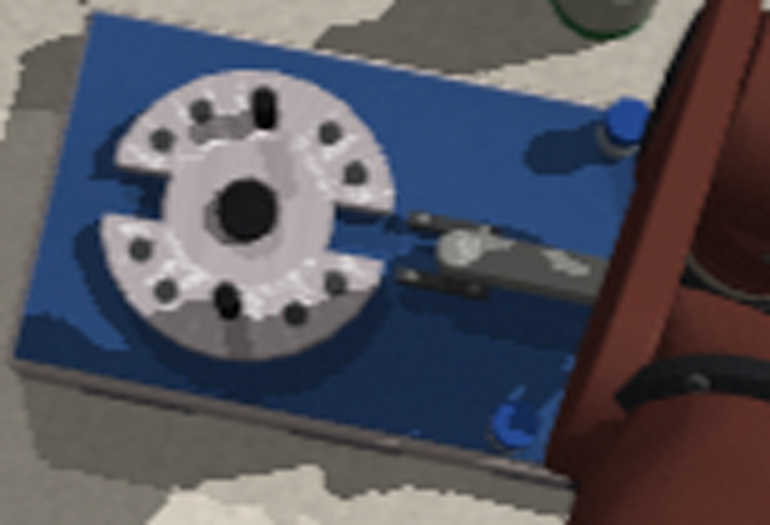

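Slot A faces the bar. I'll push gently to within about 6 mm of home and then check the force.

Emit:
step_arm:
  series:
    - [[0,-0.01,0.045,0,1],[0.05,-0.016,0.045,0,1],[0.09,-0.016,0.045,0,1],[0.12,-0.016,0.045,0,1],[0.15,-0.016,0.045,0,1],[0.18,-0.016,0.045,0,1],[0.21,-0.016,0.045,0,1],[0.24,-0.016,0.045,0,1]]

```text
clock: 8.1
ee_pos: [0.5112, -0.1472, 0.0629]
eef_rot: [0.797, 0.605, -0.0, 0.0]
force: [-0.6, -3.0, 1.4]
grip_width: 0.0001
grasp_force: 1.4
```

Emit:
step_arm:
  series:
    - [[0.03,0,0,0,1],[0.06,0,0,0,1],[0.09,0,0,0,1],[0.12,0,0,0,1],[0.15,0,0,0,1],[0.18,0,0,0,1],[0.2,0,0,0,1]]

```text
clock: 8.8
ee_pos: [0.5192, -0.118, 0.0628]
eef_rot: [0.797, 0.605, 0.0, 0.0]
force: [-2.2, -4.0, 2.9]
grip_width: 0.0003
grasp_force: 2.0
```

```bash
python3 - <<'E'
from h import *
yaw=np.degrees(np.pi/2+P[2])
s,pos,R=state();print(inv(pos),pos[2],s["force"])
for y in(-.08,):print(y,row(w([0,y]),.064,yaw,pos,R).tolist())
E
```

```text
[-0.00059462 -0.08490299] 0.06275988659433668 [-2.17433058 -4.00399063  2.85087186]
-0.08 [0.033, 0.004, -0.008, -0.0]
```

Emit:
step_arm:
  series:
    - [[0.008,0,0,0,1],[0.016,0,0,0,1],[0.024,0,0,0,1],[0.024,0,0,0,1]]

```text
clock: 9.2
ee_pos: [0.5199, -0.1147, 0.0625]
eef_rot: [0.797, 0.604, 0.0, -0.0]
force: [-1.4, -2.9, 2.6]
grip_width: 0.0002
grasp_force: 1.6
```

Emit:
step_arm:
  series:
    - [[0.006,0,0,0,1],[0.012,0,0,0,1],[0.012,0,0,0,1]]

```text
clock: 9.5
ee_pos: [0.5203, -0.113, 0.0625]
eef_rot: [0.797, 0.604, 0.0, -0.0]
force: [-0.9, -3.3, 2.5]
grip_width: 0.0002
grasp_force: 1.7
```

Emit:
step_arm:
  series:
    - [[0.006,0,0,0,1],[0.012,0,0,0,1],[0.012,0,0,0,1]]

```text
clock: 9.8
ee_pos: [0.5205, -0.1124, 0.0625]
eef_rot: [0.796, 0.605, -0.001, 0.001]
force: [-1.5, -6.7, 3.4]
grip_width: -0.0001
grasp_force: 3.7
```

Emit:
step_arm:
  series:
    - [[0.006,0,0,0,1],[0.01,0,0,0,1],[0.01,0,0,0,1]]

```text
clock: 10.1
ee_pos: [0.5205, -0.1124, 0.0626]
eef_rot: [0.796, 0.605, -0.002, 0.001]
force: [-3.4, -11.4, 2.4]
grip_width: -0.0002
grasp_force: 5.7
```

The bar stopped where home should be (TCP y ≈ −79 mm) and the force rose to 11 N, so it's on the bottom of the slot. I'll back off, lift and look.

Emit:
step_arm:
  series:
    - [[-0.06,0,0,0,1],[-0.16,0,0,0,1],[-0.26,0,0,0,1],[-0.26,0,-0.25,0,1],[-0.26,0,-0.55,0,1],[-0.3,0,-0.85,0,1],[-0.3,0,-1,0,1],[-0.3,0,-1,0,1],[-0.3,0,-1,0,1]]

```text
clock: 11.0
ee_pos: [0.5088, -0.1536, 0.2123]
eef_rot: [0.797, 0.604, 0.0, -0.0]
force: [0.6, -0.3, 0.1]
grip_width: 0.0001
grasp_force: 0.0
```

```bash
python3 - <<'E'
from h import *
import pickle
p=cams.camera_params("wrist");im=cams.read_camera("wrist");pickle.dump(p,open("w6.pkl","wb"));print(ctrl.observe()["force"])
cv2.imwrite("pics/w6.png",cv2.resize(im,(800,500),interpolation=cv2.INTER_CUBIC))
E
```

```text
[-0.36352166 -0.58557534 -0.38818013]
```

View pics/w6.png

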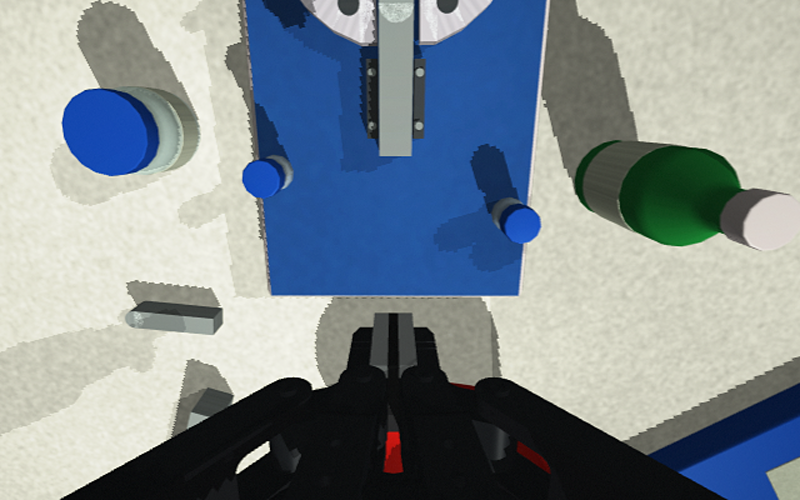

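The bar lies in the guide, running into the disc, with its tail edge at (395,156) of the enlarged picture. The vials are still standing. I'll use the last picture on the nose, taken by the top camera.

```bash
python3 - <<'E'
from h import *
import pickle;p=pickle.load(open("w6.pkl","rb"))
for n,q,z in [("tail",(395,156),.078),("cheek L end",(371,137),.062),("cheek R end",(418,137),.062),("deckend",(395,296),.05),("vialA",(520,224),.092),("vialB",(263,178),.092)]:print(n,np.round(inv(bp(0,np.array(q)/1.25,z,p))*1e3,1))
im=cams.read_camera("top")[165:250,265:375]
cv2.imwrite("pics/top7.png",cv2.resize(im,None,fx=7,fy=7,interpolation=cv2.INTER_CUBIC))
E
```

```text
tail [ -0.1 -68.2]
cheek L end [-15.7 -57.3]
cheek R end [ 15.  -57.4]
deckend [   0.2 -174.8]
vialA [  77.8 -108.5]
vialB [-79.8 -80.1]
```

View pics/top7.png

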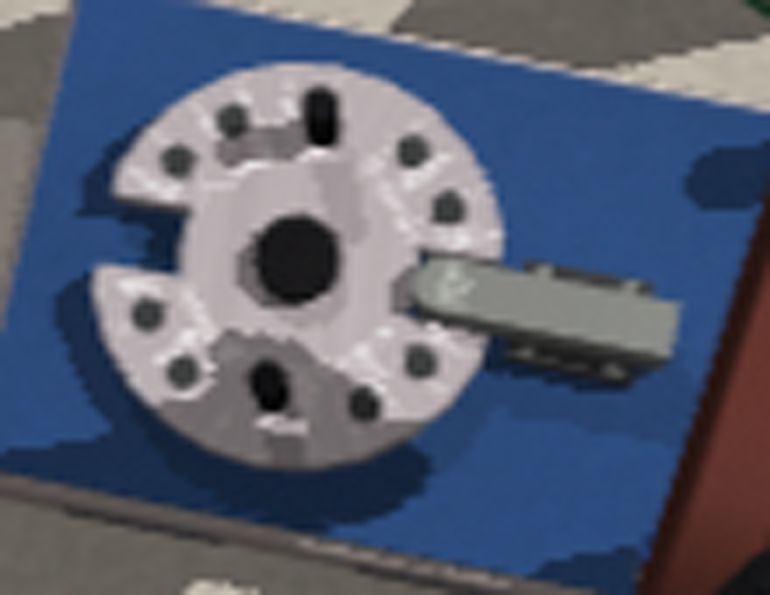

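The nose sits at the bottom of slot A, at about (415,283) in the crop, and the tail measures −68.2 mm against −68 expected. The vials haven't moved and the hand is clear, so I'm handing in.

```bash
python3 -c "
from plant import ctrl
print(ctrl.job_done())"
```

```text
the job is handed in; nothing more can be done
None
```

The carousel is locked: I turned slot A to face the bar and pushed the bar fully home (tail 0.2 mm from its expected position); the hand is clear, the vials haven't moved, and the job was handed in at about 11 s.

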